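# Swap the jar and the ramekin, then set the tostonera on its board

## Task

Set this counter up for making tostones. First lift just the small steel cup out of the white ramekin, leaving the ramekin where it is, and stand the cup in the middle of the stack of saucers; then swap the glass jar and the ramekin between the two cork trivets, letting one of them stand on the wooden board on the way, so that each ends centred on the trivet where the other began. Only when both are swapped, set the tostonera centred on the freed board; keep everything upright and leave the colander and the spoon alone.

Things in the scene. Friction and masses are not known exactly. Their poses are not given: they have to be found in the camera images.
- jar_center (a point): Clear glass jar, closed clamp lid (one rigid piece), standing on one of the trivets. 88 mm tall; straight round body 58 mm across up to 60 mm high, lid 56 mm. A steel clamp (-x side, 35 to 68 mm up, 36 mm from the axis) and hinge (+x side, 65 to 79 mm up, 33 mm) stick out: hold it across its y axis. About 0.25 kg. Point: on the axis, 44 mm above its foot; z up.
- ramekin_center (a point): White ceramic ramekin, round, open, almost straight-sided: 64 mm outer diameter, 36 mm tall, wall 4.5 mm, inner floor 5 mm above its foot. It stands on the other trivet with the small cup in it. About 0.14 kg. Point: on its axis, 18 mm above its foot; z up.
- cup_center (a point): Small plain stainless steel cup, round, open, 44 mm outer diameter at the rim (42 mm at the foot), 60 mm tall, standing loosely inside the ramekin on its inner floor, so that it rises 29 mm above the ramekin's rim. About 0.07 kg. Point: on its axis, 30 mm above its foot; z up.
- tostonera_knob (a point): Round wooden tostonera (plantain press), closed, rigid, lying flat on the counter: two discs 92 mm across, together 36 mm thick, short handle to its -x side reaching 84 mm from the centre, brass hinge at +x, upright knob 28 mm across in the middle, 42 to 72 mm above its underside. About 0.3 kg, balanced under the knob: lift it by that. Point: mid-knob, on the axis, 57 mm above the underside; z up.
- round_trivet: Round cork trivet, 120 mm in diameter, 8 mm thick, fixed flat on the counter. Origin: centre of its underside, on the counter; z up.
- square_trivet: Square cork trivet, 115 mm by 115 mm, 8 mm thick, fixed flat on the counter. Origin: centre of its underside, on the counter; x and y along its sides, z up.
- board: Small rectangular wooden board, 150 mm (its x) by 120 mm (its y), 12 mm thick, fixed flat on the counter and empty at the start. Origin: centre of its underside, on the counter; z up.
- saucers_well (a point): Stack of white ceramic saucers (one fixed piece), 120 mm in diameter, rim 32 mm above the counter. Point: centre of the flat well of the top saucer, where the cup's foot is to stand, 23 mm above the counter; the flat part is about 70 mm across.
- colander: Stainless colander, 170 mm in diameter, 75 mm tall, two loop handles, standing on the counter. Bystander. Origin: centre of its underside.
- spoon: Aluminium spoon, 200 mm long, lying on the counter along its x axis. Bystander. Origin: under its middle.
Not all that is in view belongs to the job. Several things look just like the part that bears tostonera_knob: the one meant starts farthest to the robot's right. What is shaped like the part that bears ramekin_center but yellow is not meant.

How it is judged:
By the outcome, as a careful person would: the job done as asked, in the order asked, and still so for the second after the job is handed in, with the robot touching nothing.
It also fails if it takes over 144 s, if anything falls off the work surface, if the arm or the gripper's body presses on something with over 40 N, if the wrist force passes 120 N, or if a joint passes its speed limit or range.

## Robot

A 6-joint arm with a two-finger parallel gripper is mounted at the origin on the work surface. World frame = base frame: x ahead of the robot, y to its left, z up, the work surface at z = 0. Lengths are in mm, angles in rad, forces in N, time in s.
With the tool pointing down it reaches from about 275 to 825 mm from the base axis. Payload 4.9 kg.
Tool frame: the origin (TCP) lies at the very end of the fingers, on their centre line; the grasp point (between the pads) lies 19 mm behind it; z points along the fingers, y is the line along which they close (so a half turn about z gives the same grasp; the last joint's range is limited). The gripper opens to 85 mm and grips with 20 to 120 N. Pads are 22 mm wide; open, the fingers measure 114 mm over their backs; the gripper's body (76 mm by 85 mm) begins 54 mm behind the grasp point. The pads swing forward as they close: fully open they stand 13 mm farther back than shut.
Start: joints at [-1.347, 0.326, -0.193, 1.052, 0, 1.437], TCP at [192.631, -515.182, 231.281] pointing down, gripper open.
Joint ranges: [-2.65, 2.65], [-0.97, 1.79], [-1.3, 1.35], [-1.93, 2.1], [-1.47, 1.37], [-3.14, 3.14]. Speed limits (rad/s): [2.57, 2.57, 3.14, 3.14, 3.14, 3.14].

## Interface

Orientations are given as [roll, pitch, yaw] about the fixed x, y, z axes, in that order (R = Rz(yaw) Ry(pitch) Rx(roll)).
In Python, from bench import manip, kin, cams, workorder gives the robot as it stands. Calls block until the motion is done:
- manip.move_to(position, orientation): joint-space move of the TCP to a pose.
- manip.move_linear(position, orientation=None, v=150, max_force=None): straight line of the TCP; orientation=None keeps the orientation; v is the mean speed in mm/s. With max_force (N) it stops when the force on the tool has changed by that much, and returns True; else False.
- manip.set_joints(angles): joint-space move.
- manip.ungrasp() and manip.close_gripper(grip_force=None): open the fingers fully, or close them until they stop; grip_force is the grip in N (None keeps the last).
- manip.pause(seconds).
- kin.inverse_kinematics(position, orientation): joint angles nearest the present ones, or None.
- manip.get_state(): the state.
- cams.snapshot(name): name is "scene" or "top" or "wrist"; returns a dict with "image" (420x560x3 uint8, blue, green, red), "mtx" (3x3 intrinsics, pixels), "xyz" and "rotation" of the camera in the world; the wrist camera has in their place "hand_eye" (4x4, takes a point from camera to tool coordinates, whose origin is the TCP and whose axes are the flange's). Camera axes: x right, y up, looking along -z (the intrinsics and any distortion apply to the point x, -y, -z); pixel columns grow to the right and rows downward; lengths in mm; the calibration is good to about 2 mm. A picture is of the moment at which its call begins: read the wrist's pose just before it. There is no depth.
A pose or a line that the arm cannot do raises manip.IKError and nothing moves.
- workorder.close_job(): hands the job in; it is judged then, once.
The state is a dict: "time": time; "joint_pos": joint angles; "qvel": joint speeds; "joint_torque": joint torques, N m; "tool_pos": TCP position; "tool_rot": TCP orientation; "force": force on the tool from outside, world axes, zero at the start; "torque": the same for the moment, N m; "width": finger opening in mm; "grip_force": force on a finger pad.
Only numpy, scipy, OpenCV 4.12 (cv2) and the standard library are available. Lean on these libraries where they do the work, as an engineer would, in place of code of your own. Each camera call takes 0.05 s, during which the arm holds its last target. There are 200 camera calls.

## Working session

There is one attempt and no reset: what is moved stays moved. The work goes in short steps, each a Python script; the robot and the scene stay as the last script left them, time stands still between calls to the robot, and variables do not carry over. Pictures are saved under pics/ and viewed, at most 17 in all, crops included, and the job is handed in when it is done.

```bash
mkdir -p pics; ls; python3 - <<'E'
from bench import manip, kin, cams
import cv2
for n in ("scene","top"):
    s=cams.snapshot(n); cv2.imwrite(f"pics/{n}0.png",cv2.resize(s["image"],(784,588),interpolation=cv2.INTER_CUBIC))
    print(n,s["mtx"],s["xyz"],s["rotation"],[k for k in s])
s=cams.snapshot("wrist");print(s["hand_eye"],s["mtx"],[k for k in s])
print(manip.get_state())
E
```

```text
pics
scene [[439.66269805   0.         281.56714421]
 [  0.         439.66269805 203.31128381]
 [  0.           0.           1.        ]] [1002.97654138  772.69216092  780.71032876] [0.91359082 0.01970159 2.57097783] ['image', 'mtx', 'xyz', 'rotation']
top [[388.1273527    0.         283.57097423]
 [  0.         388.1273527  202.73810821]
 [  0.           0.           1.        ]] [ 415.03289039   20.96429353 1017.76010775] [ 0.11586147 -0.00213822 -1.55026379] ['image', 'mtx', 'xyz', 'rotation']
[[ 4.46050615e-04  9.51271978e-01  3.08352760e-01  7.93442758e+01]
 [ 9.99999894e-01 -3.88803471e-04 -2.47095958e-04  4.19926393e-02]
 [-1.15166838e-04  3.08352837e-01 -9.51272051e-01 -1.42017158e+02]
 [ 0.00000000e+00  0.00000000e+00  0.00000000e+00  1.00000000e+00]] [[297.90660262   0.         281.33273997]
 [  0.         297.90660262 208.38090197]
 [  0.           0.           1.        ]] ['image', 'mtx', 'hand_eye']
{'time': 0.15, 'joint_pos': array([-1.34719163e+00,  3.26789830e-01, -1.93299771e-01,  1.05201764e+00,
        1.09931741e-05,  1.43661640e+00]), 'qvel': array([-0.00169755, -0.0013279 ,  0.00429469, -0.00057089, -0.00100087,
        0.00029288]), 'joint_torque': array([ 7.95870001e-04, -4.43702638e+01,  2.62664938e+01,  1.04319229e-02,
       -2.14495631e-04, -1.41646652e-06]), 'tool_pos': array([ 192.54025788, -514.74894101,  230.69356128]), 'tool_rot': array([-3.14029499e+00, -1.86265734e-04,  3.57784499e-01]), 'force': array([0.03840649, 0.85887678, 0.14914811]), 'torque': array([ 0.02532694,  0.01840306, -0.0275583 ]), 'grip_force': 0.0, 'width': 85.79362923811512}
```

View pics/top0.png

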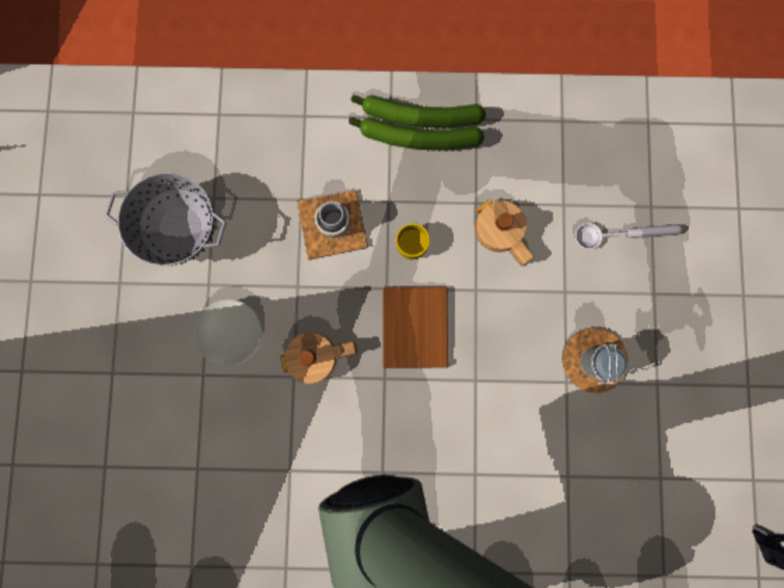

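View pics/scene0.png

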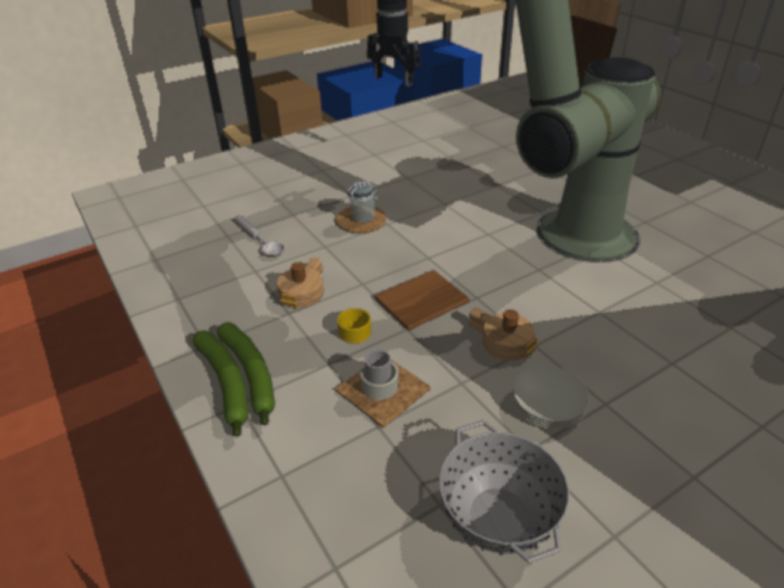

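The top view shows the ramekin and cup on the square trivet at (333,225) and the jar on the round trivet at (596,360). The board is at (415,327), the saucers at (229,331), the yellow decoy ramekin at (413,240), the colander at (166,220) and the spoon at (630,235). There are two tostoneras, at (503,225) and (308,357). The one at (503,225) is farther right in the image, which is the robot's right (smaller y), so it is the one meant.

The scene view agrees with all of this. Next I'll take wrist close-ups.

```bash
cat > h.py <<'E'
from bench import manip, kin, cams, workorder
import numpy as np, cv2
from scipy.spatial.transform import Rotation as R
def cam(name):
    st=manip.get_state(); s=cams.snapshot(name)
    if name=="wrist":
        T=np.eye(4);T[:3,:3]=R.from_euler("xyz",st["tool_rot"]).as_matrix();T[:3,3]=st["tool_pos"]
        T=T@s["hand_eye"]; s["C"]=T[:3,3]; s["Rm"]=T[:3,:3]
    else: s["C"]=np.array(s["xyz"]); s["Rm"]=R.from_euler("xyz",s["rotation"]).as_matrix()
    return s
def back(s,u,v,z):
    K=s["mtx"]; d=s["Rm"]@np.array([(u-K[0,2])/K[0,0],-(v-K[1,2])/K[1,1],-1])
    return s["C"]+d*(z-s["C"][2])/d[2]
def proj(s,p):
    c=(np.asarray(p)-s["C"])@s["Rm"]; K=s["mtx"]
    return np.array([K[0,2]+K[0,0]*c[0]/-c[2], K[1,2]+K[1,1]*c[1]/c[2]])
def save(s,fn,box=None,k=1.4):
    im=s["image"]
    if box: im=im[box[1]:box[3],box[0]:box[2]]
    cv2.imwrite("pics/"+fn,cv2.resize(im,None,fx=k,fy=k,interpolation=cv2.INTER_CUBIC))
    np.save("pics/"+fn+".npy",{k:s[k] for k in("C","Rm","mtx","image")},allow_pickle=True)
def load(fn): return np.load("pics/"+fn+".npy",allow_pickle=True).item()
E
python3 - <<'E'
from h import *
s=cam("top")
for n,u,v,z in [("sq",333,225,8),("cuprim",331,216,73),("round",595,359,8),("board",415.5,327,12),("sauc",229,331,32),("knob",505,220,72),("jarlid",609,364,96),("yellow",413,240,36),("toston2",307,356,72)]:
    print(n,back(s,u/1.4,v/1.4,z).round(0))
D=[np.pi,0,0]
import itertools
print(R.from_euler("xyz",manip.get_state()["tool_rot"]).as_matrix().round(2))
for n,p in (("w_sq",(450,60,250)),("w_rd",(400,-190,250))):
    best=None
    for yaw in (0,np.pi/2,-np.pi/2,np.pi):
        q=kin.inverse_kinematics(p,[np.pi,0,yaw]); print(n,yaw,None if q is None else q.round(2))
E
```

```text
sq [642. 145.   8.]
cuprim [644. 141.  73.]
round [ 401. -346.    8.]
board [453. -15.  12.]
sauc [438. 323.  32.]
knob [ 643. -168.   72.]
jarlid [ 394. -338.   96.]
yellow [611.  -7.  36.]
toston2 [397. 174.  72.]
[[ 0.94  0.35 -0.  ]
 [ 0.35 -0.94  0.  ]
 [ 0.   -0.   -1.  ]]
w_sq 0 [-0.03  0.13 -0.39  1.04  0.    3.11]
w_sq 1.5707963267948966 [-0.03  0.13 -0.39  1.04  0.    1.54]
w_sq -1.5707963267948966 [-0.03  0.13 -0.39  1.04  0.   -1.6 ]
w_sq 3.141592653589793 [-0.03  0.13 -0.39  1.04  0.   -0.03]
w_rd 0 [-0.61  0.11 -0.42  1.04  0.    2.53]
w_rd 1.5707963267948966 [-0.61  0.11 -0.42  1.04  0.    0.96]
w_rd -1.5707963267948966 [-0.61  0.11 -0.42  1.04  0.   -2.18]
w_rd 3.141592653589793 [-0.61  0.11 -0.42  1.04  0.   -0.61]
```

```bash
python3 - <<'E'
from h import *
for n,p in (("rd",(400,-342,200)),("to",(643,-168,200)),("bd",(453,-15,200)),("sa",(438,320,200)),("sq",(642,143,200))):
    manip.move_to(p,[np.pi,0,np.pi]); manip.pause(0.3)
    s=cam("wrist"); save(s,f"w_{n}.png",(110,30,450,350),2 if 0 else 1.75); print(n,manip.get_state()["time"],s["C"].round(0),proj(s,(p[0],p[1],8)).round(0))
A=[cv2.imread(f"pics/w_{n}.png") for n in("rd","to","bd","sa","sq")]
print(A[0].shape)
E
```

```text
rd 2.5167 [ 321. -342.  342.] [281. 184.]
to 4.0167 [ 564. -169.  342.] [282. 184.]
bd 5.3333 [375. -15. 342.] [282. 184.]
sa 6.95 [360. 319. 342.] [282. 184.]
sq 8.35 [563. 144. 342.] [280. 184.]
(560, 595, 3)
```

View pics/w_rd.png

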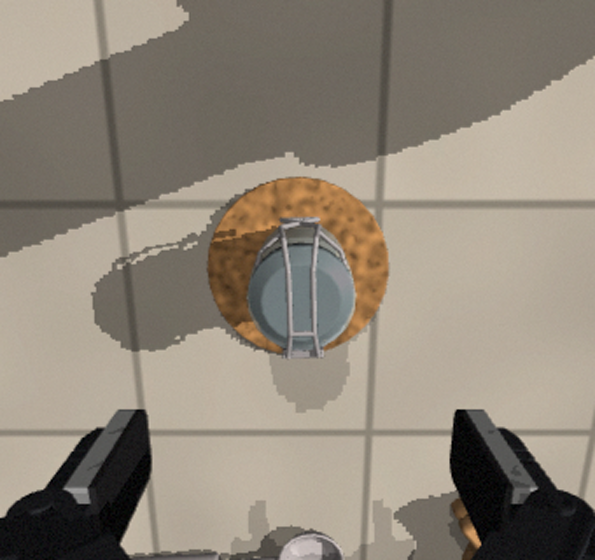

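View pics/w_to.png

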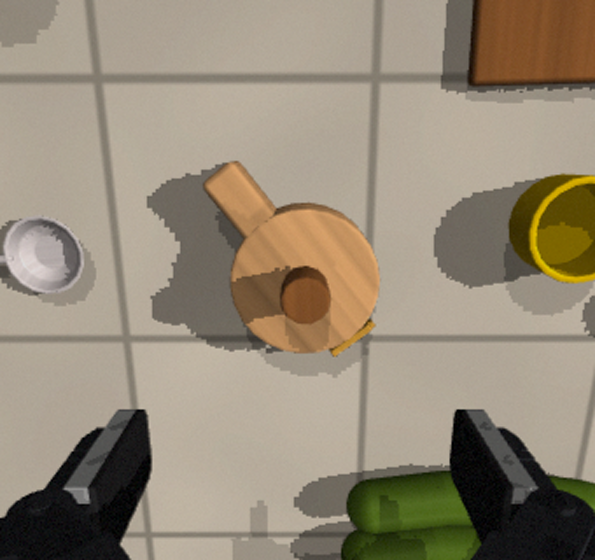

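View pics/w_bd.png

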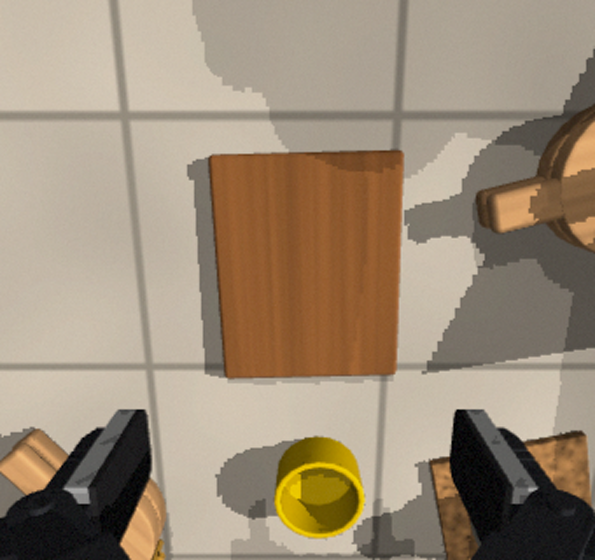

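View pics/w_sa.png

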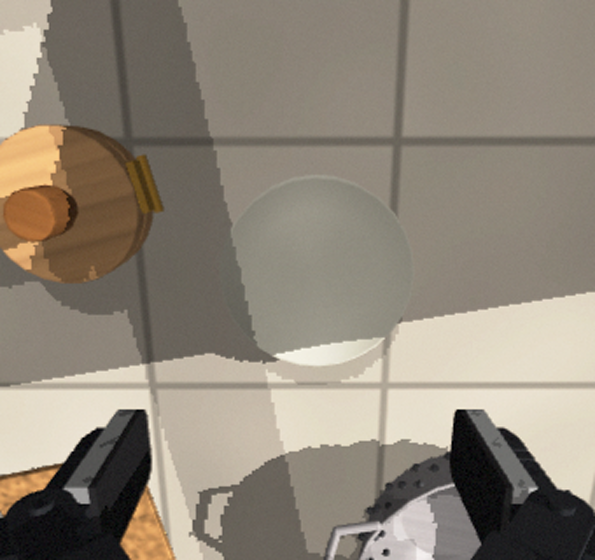

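View pics/w_sq.png

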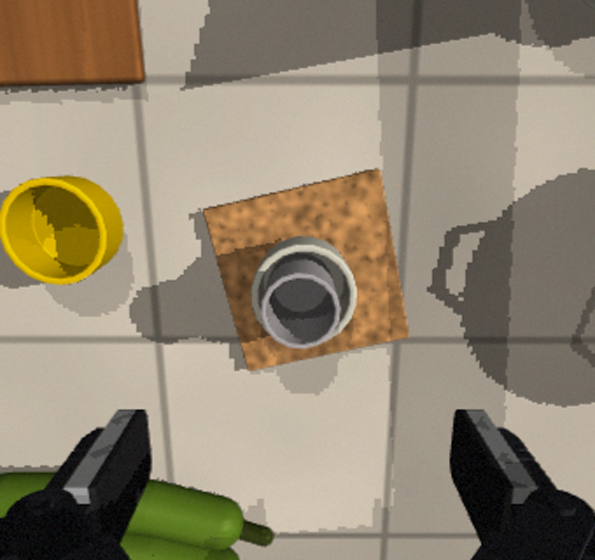

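These wrist pictures show, in pixels:
- **Round trivet:** edges at x 207 and 388, top at 178. The jar lid is centred near (302,299), with the clamp at image top and the hinge at image bottom, so the jar can be held along world y.
- **Tostonera:** the right-hand one, next to the spoon, with its knob top at (307,299) and disc at x 231 to 379. This is the enlarged confirmation.
- **Board:** corners (211,156), (403,151), (396,373) and (228,378).
- **Saucer rim:** x 231 to 413, y 176 to 366.
- **Square trivet:** corners (204,209), (380,169), (408,336) and (248,370). The cup rim is centred at (301,310) and the ramekin rim at (304,290).

```bash
cat > m.py <<'E'
from h import *
from scipy.optimize import least_squares
def pts(n,P,z):
    s=load(f"w_{n}.png"); return np.array([back(s,110+(x+.5)/1.75-.5,30+(y+.5)/1.75-.5,z)[:2] for x,y in P])
def circ(name,n,P,z):
    q=pts(n,P,z); r=least_squares(lambda c:np.hypot(*(q-c[:2]).T)-c[2],[*q.mean(0),50])
    print(name,r.x.round(1),"res",r.fun.round(1))
if __name__=="__main__":
    circ("round R60","rd",[(207,265),(388,268),(298,178),(370,212),(228,212)],8)
    circ("lid R28","rd",[(248,297),(355,297),(270,342),(340,342)],90)
    circ("ramekin R32","sq",[(252,291),(357,291),(304,238),(268,254),(340,254)],44)
    circ("cup R22","sq",[(260,310),(342,310),(301,348),(301,272)],73)
    circ("saucer R60","sa",[(230,265),(413,270),(318,176),(318,366)],32)
    circ("disc R46","to",[(231,279),(379,279),(305,352),(305,207)],36)
    circ("knob R14","to",[(282,299),(331,299),(307,325),],72)
    for n,P,z in (("bd",[(211,156),(403,151),(396,373),(228,378)],12),("sq",[(204,209),(380,169),(408,336),(248,370)],8)):
        q=pts(n,P,z); print(n,q.mean(0).round(1),[np.hypot(*(q[i]-q[i-1])).round(1) for i in range(4)], "ang",np.degrees(np.arctan2(*(q[1]-q[0])[::1])).round(1))
    print("clamp,hinge",pts("rd",[(299,221)],66),pts("rd",[(305,356)],72))
E
python3 m.py
```

```text
round R60 [ 400.8 -343.5   59.3] res [ 0.4 -0.3  0.1  0.4 -0.6]
lid R28 [ 398.5 -340.9   27.2] res [ 0.5 -0.6 -0.8  0.9]
ramekin R32 [646.  146.7  31. ] res [ 0.   0.2  0.6 -0.3 -0.6]
cup R22 [649.1 144.7  21.9] res [ 0.3  0.3 -0.3 -0.3]
saucer R60 [437.1 332.1  57.8] res [-1.8 -1.7  2.   1.6]
disc R46 [ 644.  -166.2   45. ] res [-0.2 -0.2  0.2  0.2]
knob R14 [ 645.2 -165.6   13.3] res [ 0.  0. -0.]
bd [453.9  -9.4] [np.float64(147.4), np.float64(116.2), np.float64(146.5), np.float64(116.2)] ang -1.4
sq [645.2 150.7] [np.float64(113.8), np.float64(113.0), np.float64(112.9), np.float64(113.1)] ang -12.6
clamp,hinge [[ 359.90804657 -342.74477937]] [[ 434.16419858 -339.4268146 ]]
```

```bash
python3 - <<'E'
from h import *
s=load("w_sa.png"); im=s["image"][110:260,210:370]
l=cv2.cvtColor(im,cv2.COLOR_BGR2GRAY); l=cv2.createCLAHE(8,(4,4)).apply(l)
cv2.imwrite("pics/sa_c.png",cv2.resize(l,None,fx=4,fy=4,interpolation=cv2.INTER_CUBIC)[:, :])
E
```

```text
(no output)
```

View pics/sa_c.png

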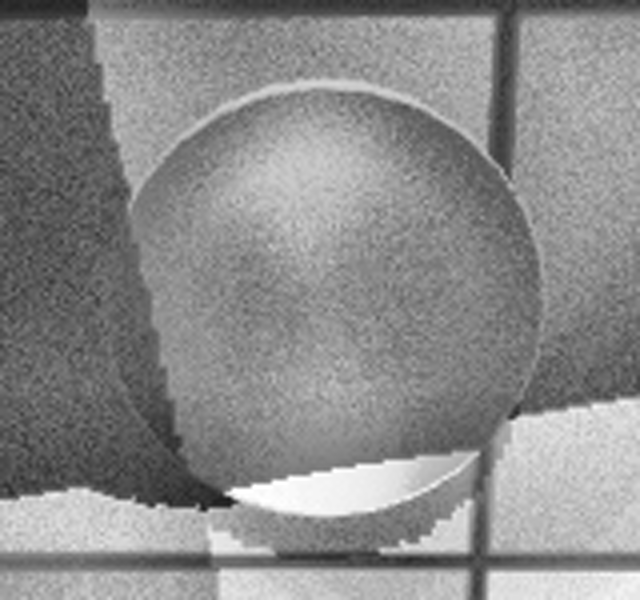

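The enhanced crop shows the true left edge, which was hidden in shadow, at about (118,350). The rim runs through (320,82), (545,290) and (330,516). I'll refit it and then move the cup.

```bash
python3 - <<'E'
from m import *
P=[(320,82),(545,290),(505,172),(330,516),(118,345),(142,193),(155,420),(480,455)]
circ("saucer","sa",[((210+(x+.5)/4-.5-110+.5)*1.75-.5,(110+(y+.5)/4-.5-30+.5)*1.75-.5) for x,y in P],32)
st=manip.get_state();print(st["tool_pos"],st["tool_rot"],st["force"])
# cup: approach
O=[np.pi,0,np.pi]
manip.move_linear((649.5,145,110),O); manip.pause(.2)
print(manip.get_state()["tool_pos"])
print(manip.move_linear((649.5,145,49),v=60,max_force=6)); st=manip.get_state(); print(st["tool_pos"],st["force"])
manip.close_gripper(25); manip.pause(.3); st=manip.get_state(); print(st["tool_pos"],st["width"],st["grip_force"],st["force"],st["time"])
s=cam("wrist"); save(s,"cupgrip.png",(110,100,450,420),1.75)
E
```

```text
saucer [436.6 331.   58.3] res [ 1.2 -1.1 -0.5  1.2 -0.3  0.2 -1.2  0.5]
[641.61007611 143.93317489 200.27672233] [ 3.14150920e+00  2.19393064e-04 -3.14016605e+00] [-0.57079263 -0.79110912 -0.08792491]
[650.34031622 145.1080404  111.39990813]
False
[649.92806889 145.06238892  49.52583044] [-1.08213824 -0.40355339  0.26396411]
[649.83984142 144.8892872   49.45065313] 43.49090889994122 25.56663407725864 [-1.18097565 -1.21139128  5.07396002] 11.2333
```

View pics/cupgrip.png

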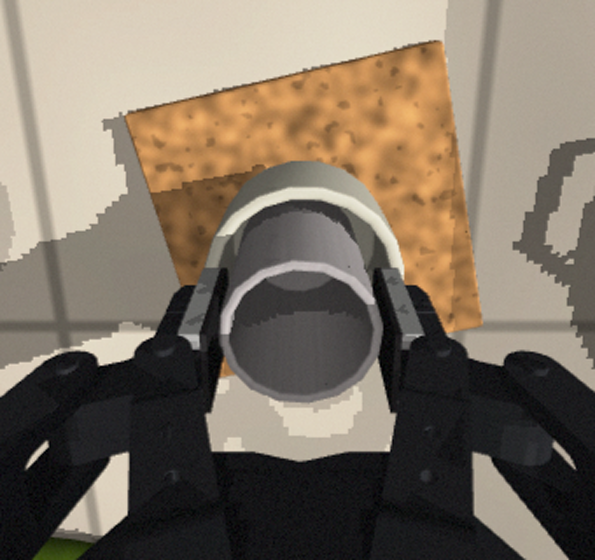

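The picture shows the cup held between the pads with its rim centred at (301,332). The ramekin rim is free around it. I'll lift slowly and check the forces.

```bash
python3 - <<'E'
from h import *
s=load("cupgrip.png"); print("cup",back(s,110+301/1.75,100+332/1.75,73),"ram",back(s,110+306/1.75,100+282/1.75,44))
p=manip.get_state()["tool_pos"]
manip.move_linear((p[0],p[1],56),v=30); print(manip.get_state()["force"])
manip.move_linear((p[0],p[1],150),v=90); manip.pause(.2)
st=manip.get_state(); print(st["force"],st["width"],st["grip_force"],st["time"])
s=cam("wrist"); save(s,"lift.png",(110,100,450,420),1.75)
E
```

```text
cup [648.79332093 145.3185385   73.        ] ram [649.59770974 146.94192957  44.        ]
[ 0.20067745 -0.16476599 -0.61520724]
[-0.13990207  0.90951048 -0.47022582] 43.52347979577844 25.51519007429306 13.0583
```

View pics/lift.png

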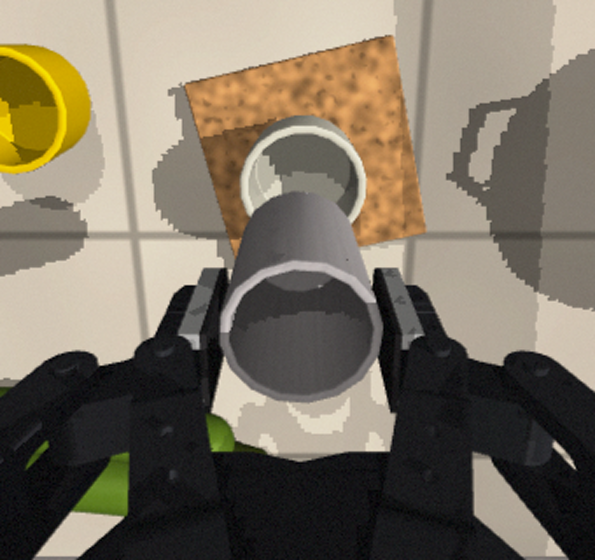

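The cup is out alone and the ramekin stayed put. Next I'll place the cup on the saucers.

```bash
python3 - <<'E'
from h import *
O=[np.pi,0,np.pi]
manip.move_linear((439,331,150),O,v=200); manip.pause(.2)
manip.move_linear((439,331,70),v=100); manip.pause(.2)
print(manip.get_state()["force"], manip.move_linear((439,331,55),v=15,max_force=4)); st=manip.get_state(); print(st["tool_pos"],st["force"])
p=st["tool_pos"]
manip.ungrasp(); manip.pause(.2); print(manip.get_state()["force"])
manip.move_linear((p[0],p[1],130),v=100)
manip.move_linear((439,331,200),v=150); manip.pause(.2)
s=cam("wrist"); save(s,"w_sa2.png",(110,30,450,350),1.75); print(manip.get_state()["time"])
E
```

```text
[-0.33722747 -0.36123396 -0.63906315] True
[438.97483822 330.91541829  59.44471228] [ 0.27508194 -0.48335129  5.90943342]
[-0.00750202 -0.82852844 -0.21386057]
19.15
```

View pics/w_sa2.png

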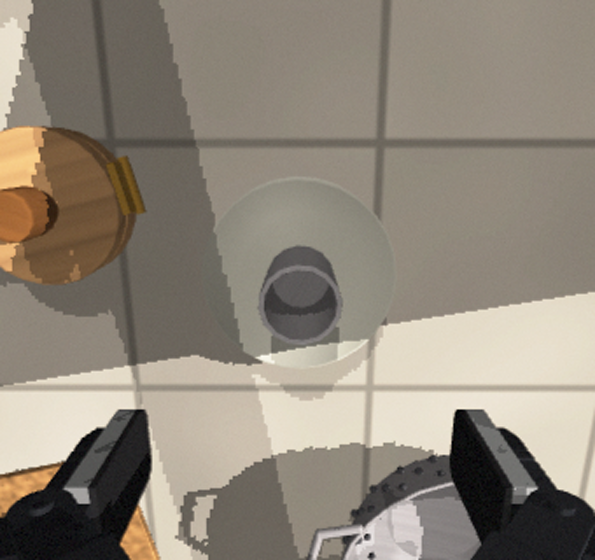

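```bash
python3 - <<'E'
from m import *
circ("cup","sa2",[(259,305),(342,305),(301,346),(301,265)],83)
circ("sauc","sa2",[(209,285),(396,270),(300,177),(302,368)],32)
circ("ram","lift",[(x,y+122.5-0) for x,y in [(241,182),(366,182),(304,126),(262,142),(347,142)]],44)
q=pts("lift",[(185,86+122.5),(391,36+122.5),(427,231+122.5)],8); print("sq",(q[0]+q[2])/2,np.hypot(*(q[1]-q[0])))
E
```

```text
cup [439.3 330.5  21.7] res [-0.2 -0.2  0.2  0.2]
sauc [436.7 331.4  58.4] res [-1.2 -1.2  1.2  1.2]Traceback (most recent call last):
  File "<stdin>", line 4, in <module>
  File "m.py", line 6, in circ
    q=pts(n,P,z); r=least_squares(lambda c:np.hypot(*(q-c[:2]).T)-c[2],[*q.mean(0),50])
  File "m.py", line 4, in pts
    s=load(f"w_{n}.png"); return np.array([back(s,110+(x+.5)/1.75-.5,30+(y+.5)/1.75-.5,z)[:2] for x,y in P])
  File "h.py", line 22, in load
    def load(fn): return np.load("pics/"+fn+".npy",allow_pickle=True).item()
                         ~~~~~~~^^^^^^^^^^^^^^^^^^^^^^^^^^^^^^^^^^^^^
    fid = stack.enter_context(open(os.fspath(file), "rb"))
                              ~~~~^^^^^^^^^^^^^^^^^^^^^^^
FileNotFoundError: [Errno 2] No such file or directory: 'pics/w_lift.png.npy'
```

```bash
cp pics/lift.png.npy pics/w_lift.png.npy; cp pics/cupgrip.png.npy pics/w_cupgrip.png.npy; python3 - <<'E'
from m import *
circ("ram","lift",[(x,y-122.5*0+ (70*1.75)) for x,y in [(241,182),(366,182),(304,126),(262,142),(347,142)]],44)
q=pts("lift",[(185,86+122.5),(391,36+122.5),(427,231+122.5)],8); print("sq",(q[0]+q[2])/2,np.hypot(*(q[1]-q[0])))
O=[np.pi,0,np.pi]
manip.move_linear((647.5,147,150),O,v=250); manip.move_linear((647.5,147,60),v=120); manip.pause(.2)
print(manip.move_linear((647.5,147,12),v=40,max_force=6)); st=manip.get_state(); print(st["tool_pos"],st["force"])
manip.close_gripper(30); manip.pause(.3); st=manip.get_state(); print(st["tool_pos"],st["width"],st["grip_force"],st["force"],st["time"])
s=cam("wrist"); save(s,"ramgrip.png",(110,100,450,420),1.75)
E
```

```text
ram [649.7 146.7  31.2] res [ 0.1 -0.1  0.  -0.2  0.2]
sq [645.57484874 151.13716403] 112.16643600228173
False
[647.75930477 147.02813273  12.33216591] [-0.67484889 -0.39644799 -0.21841415]
[647.85609121 147.01775123  12.69841315] 62.66169332946767 33.34673469721295 [-1.79117741  0.738803    5.22556623] 23.525
```

View pics/ramgrip.png

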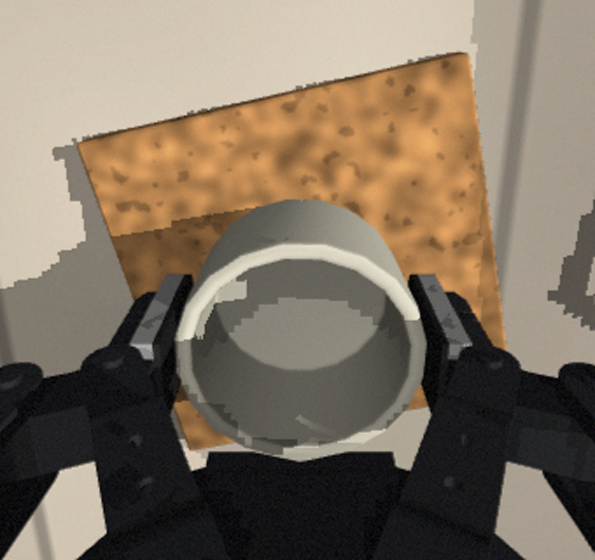

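The ramekin is gripped with its rim centred at about (301,347). I'll move it to the board.

```bash
python3 - <<'E'
from m import *
s=load("ramgrip.png"); print("ram in hand",back(s,110+301/1.75,100+347/1.75,44))
p=manip.get_state()["tool_pos"]
manip.move_linear((p[0],p[1],20),v=30); manip.pause(.1); print(manip.get_state()["force"])
manip.move_linear((p[0],p[1],110),v=120)
manip.move_linear((454,-10,110),v=200); manip.move_linear((454,-10,26),v=100); manip.pause(.2)
print(manip.get_state()["force"],manip.move_linear((454,-10,12),v=15,max_force=4)); st=manip.get_state(); print(st["tool_pos"],st["force"],st["width"])
p=st["tool_pos"]; manip.ungrasp(); manip.pause(.1)
manip.move_linear((p[0],p[1],200),v=150)
# jar
manip.move_linear((400,-341.5,200),v=250); manip.move_linear((400,-341.5,120),v=150); manip.pause(.2)
print(manip.move_linear((400,-341.5,34),v=50,max_force=6)); st=manip.get_state(); print(st["tool_pos"],st["force"])
manip.close_gripper(35); manip.pause(.3); st=manip.get_state(); print(st["tool_pos"],st["width"],st["grip_force"],st["force"],st["time"])
s=cam("wrist"); save(s,"jargrip.png",(110,100,450,420),1.75)
E
```

```text
ram in hand [646.00820729 147.42611636  44.        ]
[ 0.29011102 -0.05828603 -1.34753574]
[-0.80235602  0.23644742 -1.11539495] True
[453.93124428 -10.01630381  16.69272198] [ 0.65190023 -0.21860042  4.40762184] 62.8313097946632
False
[ 400.1861199  -341.67419803   34.25933128] [ 0.13438668 -0.01178707  0.21769072]
[ 400.11669208 -341.75362738   34.46706282] 57.254125539836146 37.274436538573354 [-1.20018428  1.04612393  5.38927416] 34.975
```

View pics/jargrip.png

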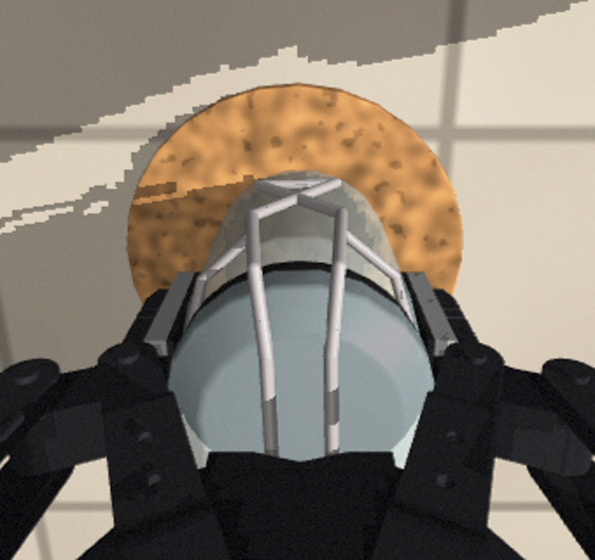

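The jar is held cleanly across its y axis. Its wires run straight up the image, and the round trivet is visible around it (127 to 463, top 84). I'll refine the round trivet centre and then do the swap.

```bash
cp pics/jargrip.png.npy pics/w_jargrip.png.npy; python3 - <<'E'
from m import *
circ("round","jargrip",[(x,y+122.5) for x,y in [(127,235),(463,235),(297,84),(180,124),(415,124)]],8)
print("jar lid",pts("jargrip",[(301,385+122.5)],88))
p=manip.get_state()["tool_pos"]
manip.move_linear((p[0],p[1],45),v=40); manip.pause(.1); print(manip.get_state()["force"])
manip.move_linear((p[0],p[1],150),v=150)
manip.move_linear((646.5,151,150),v=220); manip.move_linear((646.5,151,46),v=100); manip.pause(.2)
print(manip.get_state()["force"],manip.move_linear((646.5,151,30),v=15,max_force=4)); st=manip.get_state(); print(st["tool_pos"],st["force"],st["width"],st["grip_force"])
p=st["tool_pos"]; manip.ungrasp(); manip.pause(.2)
manip.move_linear((p[0],p[1],150),v=100)
manip.move_linear((610,110,220),v=150); manip.move_linear((454,-10,200),v=250); manip.pause(.2)
s=cam("wrist"); save(s,"w_bd2.png",(110,30,450,350),1.75); print(manip.get_state()["time"])
E
```

```text
round [ 399.  -343.2   59.2] res [ 0.2 -0.4 -0.7  0.   0.9]
jar lid [[ 391.87864943 -341.44845975]]
[-0.67827535 -0.04113595 -3.13378802]
[ 0.27726686 -0.21648012 -2.7430414 ] True
[646.32458938 150.98407298  34.4620333 ] [-1.63474377 -0.01122075  5.46138597] 57.17666741777287 38.50756761850789
45.05
```

View pics/w_bd2.png

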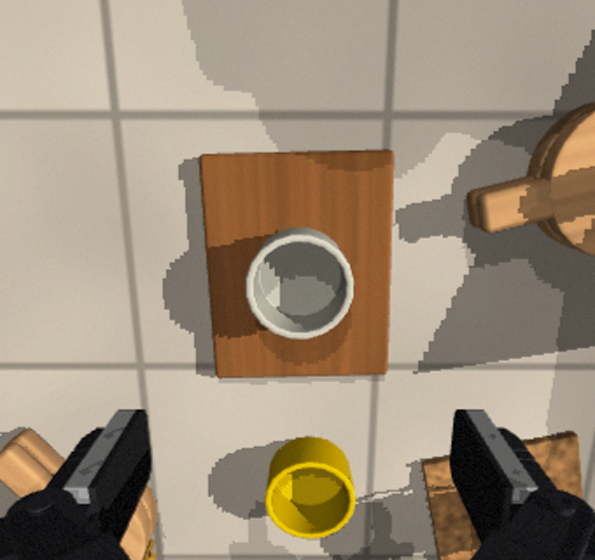

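The ramekin stands upright on the board with its rim centred at (300,287). I'll pick it up and carry it to the round trivet.

```bash
python3 - <<'E'
from m import *
circ("ram","bd2",[(246,287),(355,287),(300,234),(300,339)],48)
print("bd",pts("bd2",[(201,156),(393,151),(386,373),(219,378)],12).mean(0))
manip.move_linear((454,-10,70),v=150); manip.pause(.2)
print(manip.move_linear((454,-10,16.5),v=50,max_force=6))
manip.close_gripper(30); manip.pause(.3); st=manip.get_state(); print(st["tool_pos"],st["width"],st["grip_force"])
p=st["tool_pos"]
manip.move_linear((p[0],p[1],24),v=30); manip.move_linear((p[0],p[1],100),v=150)
manip.move_linear((400.5,-343.5,100),v=220); manip.move_linear((400.5,-343.5,24),v=100); manip.pause(.2)
print(manip.get_state()["force"],manip.move_linear((400.5,-343.5,9),v=15,max_force=4)); st=manip.get_state(); print(st["tool_pos"],st["force"],st["width"])
p=st["tool_pos"]; manip.ungrasp(); manip.pause(.2)
manip.move_linear((p[0],p[1],200),v=150); manip.pause(.2)
s=cam("wrist"); save(s,"w_rd2.png",(110,30,450,350),1.75); print(manip.get_state()["time"])
manip.move_to((643,140,220),[np.pi,0,np.pi]); manip.pause(.3)
s2=cam("wrist"); save(s2,"w_sq2.png",(110,30,450,350),1.75)
a,b=(x["image"][70:310,150:410] for x in (s,s2)); cv2.imwrite("pics/both.png",cv2.resize(np.hstack([a,b]),None,fx=1.5,fy=1.5))
E
```

```text
ram [455.6  -9.2  31.7] res [ 0.1  0.1 -0.1 -0.1]
bd [454.27838315  -9.69674841]
False
[454.31119252 -10.02064881  17.19786413] 62.73670209351068 31.6036383591792
[ 0.97615031  0.34230085 -1.00370834] True
[ 400.42230115 -343.4169826    13.25323819] [-0.06887549  0.95204158  4.72406142] 62.89084271774087
54.9083
```

View pics/both.png

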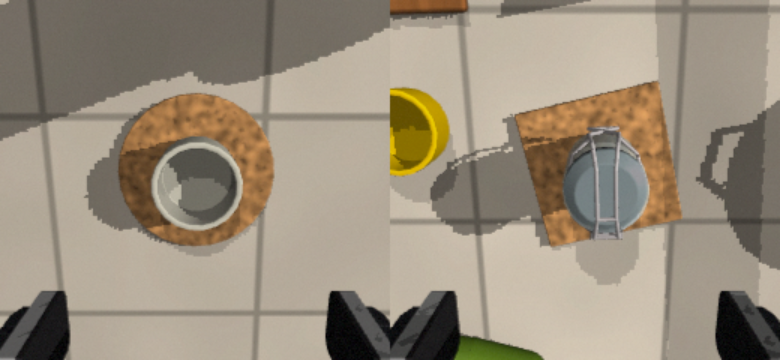

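Both are upright and centred to the eye: the ramekin rim is at (197,185) over the round trivet and the jar lid at (606,188) over the square. I'll check this numerically and then fetch the tostonera.

```bash
python3 - <<'E'
from m import *
def f(fn,off,P,z):
    s=load(fn); return np.mean([back(s,150+(x-off)/1.5,70+y/1.5,z)[:2] for x,y in P],0).round(1)
print("ram",f("w_rd2.png",0,[(152,185),(243,185),(197,141),(197,230)],44),"rd",f("w_rd2.png",0,[(118,170),(274,170)],8))
print("jar",f("w_sq2.png",390,[(563,187),(649,187)],90),"sq",f("w_sq2.png",390,[(516,115),(658,82),(682,215),(553,246)],8))
manip.move_linear((645.5,-166,180),v=250); manip.move_linear((645.5,-166,100),v=150); manip.pause(.2)
print(manip.move_linear((645.5,-166,44),v=50,max_force=6)); st=manip.get_state(); print(st["tool_pos"],st["force"])
manip.close_gripper(50); manip.pause(.3); st=manip.get_state(); print(st["tool_pos"],st["width"],st["grip_force"],st["force"],st["time"])
p=st["tool_pos"]
manip.move_linear((p[0],p[1],54),v=30); manip.pause(.2); st=manip.get_state(); print(st["force"],st["torque"],st["width"])
s=cam("wrist"); save(s,"togrip.png",(110,100,450,420),1.75)
E
```

```text
ram [ 400.9 -342.5] rd [ 397.8 -343.4]
jar [638.9 151.4] sq [645.1 151.7]
False
[ 645.84416701 -166.1207398    44.4521661 ] [0.44890979 0.05226676 0.06841031]
[ 645.65554797 -166.19928623   44.28138179] 27.094397193903006 49.369250535964966 [-1.38323426 -0.36403809  3.12259706] 61.6083
[-0.14370888 -0.47499465 -3.07550993] [-0.03615857  0.06026987  0.01075598] 26.236932817176598
```

View pics/togrip.png

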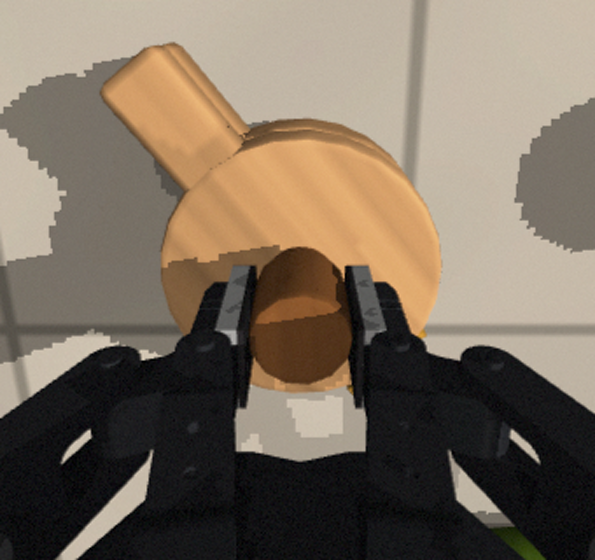

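The tostonera is lifted level by its knob, with about 3 N on the wrist. I'll place it on the board and check the jar offset from its clamp and hinge.

```bash
python3 - <<'E'
from m import *
s=load("w_sq2.png"); g=lambda x,y,z:back(s,150+(x-390)/1.5,70+y/1.5,z)[0]
print("jar x by clamp",g(603,129,66)+36,"hinge",g(607,239,72)-33)
s=load("togrip.png"); print("knob in hand",back(s,110+301/1.75,100+336/1.75,82), manip.get_state()["tool_pos"])
p=manip.get_state()["tool_pos"]
manip.move_linear((p[0],p[1],130),v=120); manip.move_linear((455,-9.5,130),v=180); manip.move_linear((455,-9.5,68),v=80); manip.pause(.3)
print(manip.get_state()["force"],manip.move_linear((455,-9.5,50),v=15,max_force=4)); st=manip.get_state(); print(st["tool_pos"],st["force"],st["width"])
p=st["tool_pos"]; manip.ungrasp(); manip.pause(.2)
manip.move_linear((p[0],p[1],200),v=120); manip.pause(.3)
s=cam("wrist"); save(s,"w_bd3.png",(110,30,450,350),1.75)
manip.move_linear((300,-200,300),v=200); manip.pause(.3)
t=cam("top"); save(t,"top_end.png",(40,40,520,300),1.5); print(manip.get_state()["time"])
a=cv2.resize(s["image"][30:350,110:450],(425,400)); b=cv2.resize(t["image"][60:290,70:500],(748,400)); b=b[:,:]
cv2.imwrite("pics/end.png",cv2.resize(np.hstack([a,b]),(800,273)))
E
```

```text
jar x by clamp 641.830642912513 hinge 648.3364492699229
knob in hand [ 642.54473958 -165.70278198   82.        ] [ 645.48519865 -166.10664908   53.76826102]
[-0.21015653 -0.34700325 -3.24077472] True
[454.91713897  -9.47635559  56.22852501] [-0.14538866 -1.00180886  4.3138238 ] 26.84742049013374
70.9917
```

View pics/end.png

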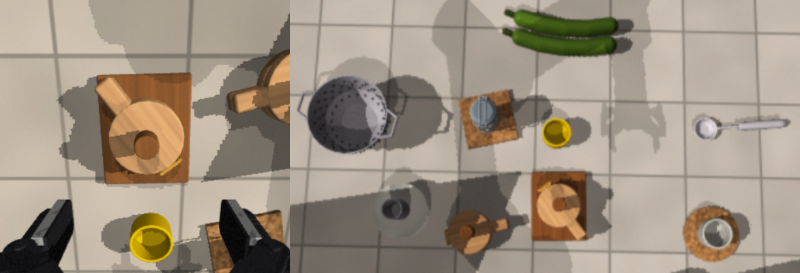

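The final picture shows the tostonera flat on the board, the jar on the square trivet, the ramekin on the round one and the cup on the saucers. The colander and spoon are where they were. I'll hand it in.

```bash
python3 -c "
from bench import workorder
print(workorder.close_job())"
```

```text
the job is handed in; nothing more can be done
None
```

The job is handed in at about 71 s of 144 s, with no verdict returned: the cup stands on the saucers, the jar and ramekin are swapped (the ramekin went via the board), and the tostonera is on the board, each centred to within about 3 mm where measured (the tostonera checked only by eye once placed).

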